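# Swing the chopping board square on its stop pin and lay out the scraper

## Robot

A 6-joint arm with a two-finger parallel gripper is mounted at the origin on the work surface. World frame = base frame: x ahead of the robot, y to its left, z up, the work surface at z = 0. Lengths are in mm, angles in rad, forces in N, time in s.
With the tool pointing down it reaches from about 300 to 950 mm from the base axis. Payload 3.1 kg.
Tool frame: the origin (TCP) lies between the finger pads; the fingertips stand 17 mm ahead of it and the grasp point (between the pads) lies 2 mm behind it; z points along the fingers, y is the line along which they close (so a half turn about z gives the same grasp; the last joint's range is limited). The gripper opens to 85 mm and grips with 20 to 120 N. Pads are 22 mm wide; open, the fingers measure 114 mm over their backs; the gripper's body (76 mm by 85 mm) begins 54 mm behind the grasp point. The pads swing forward as they close: fully open they stand 13 mm farther back than shut.
Start: joints at [1.195, 0.308, 1.634, -0, 1.2, -0.07], TCP at [188.186, 596.002, 248.272] pointing down, gripper open.
Joint ranges: [-3.06, 3.06], [-0.79, 1.96], [0.05, 2.63], [-1.19, 4.34], [0.05, 2.64], [-2.94, 2.94]. Speed limits (rad/s): [2.79, 2.79, 3.14, 3.14, 3.14, 3.14].

## Interface

Orientations are given as a unit quaternion [w, x, y, z].
In Python, from plant import robot, optics gives the robot as it stands.
- The arm moves only by the shell command python3 -m jog 'ROWS'. ROWS is JSON, a list of rows, each an object with "jaw": the opening, from 0 (shut) to 1 (fully open); "linear": the shift along the tool's x, y, z in cm, a list of three; "rotation": the turn, a rotation vector about the tool's x, y, z in rad, a list of three. A call has 1 to 8 rows; each row shifts and turns the commanded pose from where the row before left it, along the tool's axes as they then stand; what a row does not reach is not made up. A row lasts 1/10 s, in which the tool goes at most 50 mm and 8.59 degrees, less where a joint would pass 70% of its speed; a pose out of reach is approached as far as the arm can. A call with a gripper value outside its range is refused whole. The fingers move at their own pace and stop on an object; the grip force is fixed at half the most. Time passes only in rows, so rows that do not move let the fingers close. It gives the time, the measured TCP pose, the force, the opening and the grip force at its end, in the units of the state.
- robot.get_obs(): the state, without advancing time (a new reading comes with each control period).
- optics.get_image(name): name is "scene" or "top" or "wrist"; returns a dict with "img" (480x640x3 uint8, red, green, blue), "range_z" (480x640 float32, mm along the optical axis (not along the pixel's ray), 0 where there is no reading), "fovy" (degrees; the focal length in pixels is half the picture's height over the tangent of half this angle, whatever the lens; pixels are square), "cx", "cy" (the principal point, pixels), "k1" (the pictures are not rectified: a ray, as slopes to the right and down, at radius r is drawn at 1 + k1 r^2 times it, then the intrinsics apply), "origin" and "orientation" of the camera in the world. Camera axes: x right, y down, z forward; pixel columns grow to the right and rows downward; lengths in mm; the calibration is good to about 2 mm. A picture is of the moment at which its call begins.
- robot.sign_off(): hands the job in; it is judged then, once.
The state is a dict: "time_s": time; "joints": joint angles; "qvel": joint speeds; "joint_efforts": joint torques, N m; "position": TCP position; "eef_rot": TCP orientation; "ft_force": force on the tool from outside, world axes, zero at the start; "ft_torque": the same for the moment, N m; "opening": finger opening in mm; "finger_force": force on a finger pad.
Only numpy, scipy, OpenCV 4.12 (cv2) and the standard library are available. Lean on these libraries where they do the work, as an engineer would, in place of code of your own. Each camera call takes 0.05 s, during which the arm holds its last target. There are 200 camera calls.

## Task

Set up the chopping place: push the white chopping board so that it swings round the steel stop pin in its notch until its notched long side lies flush along the steel stop bar, keeping the notch on the pin and the board on the counter. Then pick up the dough scraper and lay it down, without dropping it, flat and wholly on the middle of the board, its handle along the board's length. Leave the other kitchen things where they are.

Things in the scene. Friction and masses are not known exactly. Their poses are not given: they have to be found in the camera images.
- stop: Fixed steel board stop: an upright round pin (16 mm diameter, 34 mm high) and a straight bar (120 mm long, 14 mm thick, 28 mm high). Origin on the pin's axis at counter height, z up. The bar runs along y from 30 to 150 mm; its flat face towards the board is at x = 13 mm, the rest of it beyond (to x = 27 mm). The board belongs on the -x side, nearer the robot. Place and heading vary.
- board: White plastic board, top 21 mm above the counter, 0.5 to 0.9 kg, too wide to grasp: slide it. Slab from x = -115 to 15, y = -40 to 160 mm, underside 3 mm up on feet. Notch in the +x long side (x = -9 to 15, y = -14 to 14 mm) holds the pin. Origin in the notch at counter height. Starts turned 0.45 to 0.85 rad anticlockwise from the stop; flush: axes parallel, origin x = -2 mm in its frame.
- board_mid (a point): Centre of the board's upper face, 21 mm above the counter (at x = -50, y = 60 mm in the board's frame); axes as the board's.
- scraper_grip (a point): Centre of the dough scraper's handle, half-way up (11 mm above what it lies on); axes as the scraper's. Handle: dark wooden bar 26 mm wide (x), 120 mm long (y), 22 mm high; grasp it from above across its width. Beside it, level with its underside, a steel blade 3 mm thick, from 13 to 63 mm on the +x side of this point, 120 mm long (y).
- scraper_mid (a point): Middle of the scraper's 76 x 120 mm outline, on its underside; 25 mm to the +x side of the handle's centre line and 11 mm below scraper_grip; axes as the scraper's.
- scraper: The whole scraper: loose, about 0.15 kg, 76 mm (x, from handle to blade) by 120 mm (y, along the handle), z up. Starts lying flat at the left or right of the board. Origin coincides with scraper_mid.
- pepper: Bystander: green bell pepper, 76 mm across, 90 mm high; origin under its centre. On the side of the board where the scraper is not.
- onion: Bystander: half a white onion, cut side down, 76 mm across, 36 mm high; origin under its centre.
- ramekin: Bystander: small white cup, 72 mm across, 42 mm high; origin under its centre.
- bowl: Bystander: glass bowl, 190 mm across, 85 mm high; origin under its centre.
- mill: Bystander: dark wooden pepper mill, 58 mm across, 155 mm high; origin under its centre.
- jar: Bystander: green glass jar, 68 mm across, 100 mm high; origin under its centre.
- knife: Bystander: chef's knife, about 320 mm long (along y), 18 mm high, lying behind the stop; origin at counter height between handle and blade.
Not all that is in view belongs to the job. What is shaped like the scraper but pink or yellow is not meant.

How it is judged:
By the outcome, as a careful person would: the job done as asked, in the order asked, and still so for the second after the job is handed in, with the robot touching nothing.
It also fails if it takes over 72 s, if anything falls off the work surface, if the arm or the gripper's body presses on something with over 40 N, if the wrist force passes 120 N, or if a joint passes its speed limit or range.

## Working session

There is one attempt and no reset: what is moved stays moved. The work goes in short steps, Python scripts to look and compute and a shell command to move; the robot and the scene stay as the last step left them, time stands still between calls to the robot, and variables do not carry over. Pictures are saved under pics/ and viewed, at most 10 in all, crops included, and the job is handed in when it is done.

```bash
mkdir -p pics; ls
cat > h.py <<'E'
import numpy as np, cv2
from plant import robot, optics
from scipy.spatial.transform import Rotation as R
def rot(q): return R.from_quat([q[1],q[2],q[3],q[0]])
def grab(n,save=None):
    d=optics.get_image(n)
    if save: cv2.imwrite('pics/'+save,cv2.cvtColor(d['img'],cv2.COLOR_RGB2BGR))
    return d
def rays(d,px):
    px=np.atleast_2d(px).astype(float); f=240/np.tan(np.radians(d['fovy'])/2)
    u=(px-[d['cx'],d['cy']])/f; s=u.copy()
    for _ in range(20): s=u/(1+d['k1']*(s**2).sum(1,keepdims=True))
    return rot(d['orientation']).apply(np.c_[s,np.ones(len(s))])
def plane(d,px,z):
    r=rays(d,px); o=np.array(d['origin']); return o+r*((z-o[2])/r[:,2])[:,None]
def cloud(d):  # world xyz image
    v,u=np.mgrid[0:480,0:640]; f=240/np.tan(np.radians(d['fovy'])/2)
    px=np.c_[u.ravel(),v.ravel()]
    return (np.array(d['origin'])+rays(d,px)*d['range_z'].reshape(-1,1)).reshape(480,640,3)
E
python3 - <<'E'
from h import *
for n in ('top','scene'):
    d=grab(n,n+'1.png'); print(n,d['fovy'],d['cx'],d['cy'],d['k1'],d['origin'],d['orientation'],(d['range_z']>0).mean())
o=robot.get_obs(); print(o)
E
```

```text
pics
top 54.68786412091264 322.9776302653822 241.6800092620939 -0.029904848782463907 [ 366.71757915  -53.12262642 1167.95177767] [ 0.06342851 -0.69504557  0.71453486 -0.04825357] 0.9960091145833333
scene 52.41260214851492 315.93071666528255 238.37248703023894 -0.07869484276549422 [851.61211908 403.5495035  888.07671514] [-0.08503761  0.28200766  0.91870013 -0.26311661] 0.9962467447916666
{'time_s': 0.1, 'joints': array([ 1.19530876e+00,  3.08934626e-01,  1.63507280e+00,  1.22180435e-05,
        1.19972226e+00, -6.97298352e-02]), 'qvel': array([ 0.00226523, -0.00233657, -0.00270198,  0.00159524, -0.00074896,
        0.00176066]), 'joint_efforts': array([-8.80690714e-04, -4.16411555e+01, -2.77643627e+01, -1.67840271e-04,
        4.02365578e-03, -1.01440328e-06]), 'position': array([187.90931676, 595.32400683, 247.14504341]), 'eef_rot': array([-2.41452581e-04,  1.52286157e-01,  9.88335866e-01, -1.04089750e-03]), 'ft_force': array([-0.32103033, -0.53224332,  0.60337339]), 'ft_torque': array([-0.0331576 ,  0.00908186,  0.00714531]), 'finger_force': 0.0, 'opening': 85.62191668476335}
```

View pics/top1.png

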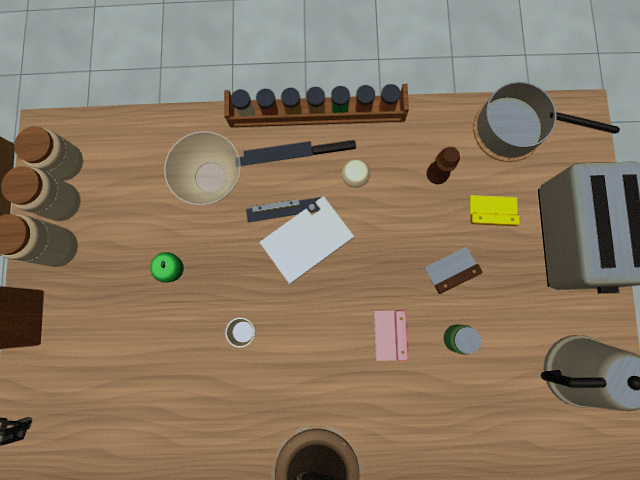

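View pics/scene1.png

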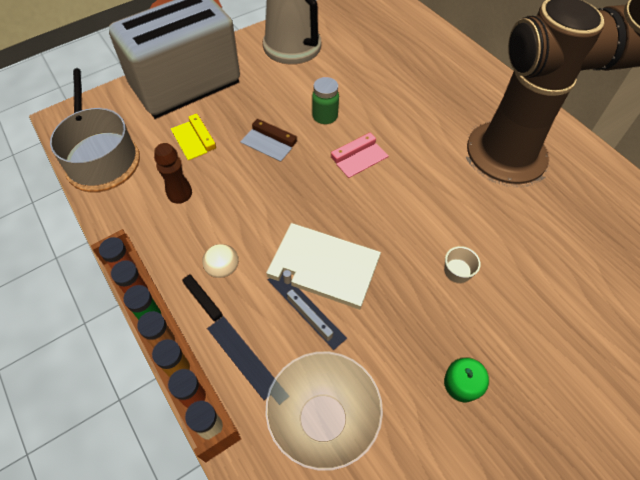

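Board in top view: corners about (322,198), (353,236), (290,282), (260,243). The pin is near (312,208), with the bar running left to (250,212). There are three scraper candidates: wood and steel (455,271), pink (392,335) and yellow (495,210). The wood and steel one fits the description (dark wooden handle, steel blade), so I'll measure it and confirm in a crop.

```bash
cat > m.py <<'E'
from h import *
def big(m,x0,y0,x1,y1):
    k=np.zeros_like(m,np.uint8); k[y0:y1,x0:x1]=(m[y0:y1,x0:x1]).astype(np.uint8)
    cs,_=cv2.findContours(k,cv2.RETR_EXTERNAL,cv2.CHAIN_APPROX_NONE); return max(cs,key=cv2.contourArea)
def rect(d,c,z):
    p=plane(d,c[:,0],z)[:,:2].astype(np.float32); return cv2.minAreaRect(p)
def board(d,box):
    i=d['img'].astype(int); m=(i.min(2)>150)
    c=big(m,*box); r=rect(d,c,21); b=cv2.boxPoints(r); return c,r,b
E
python3 - <<'E'
from m import *
d=grab('top'); i=d['img'].astype(int); hsv=cv2.cvtColor(d['img'],cv2.COLOR_RGB2HSV)
c,r,b=board(d,(235,185,375,300)); print('board',r,b.round(1).tolist(),cv2.contourArea(c))
P=cloud(d)
q=P[220:270,280:330]; print('board z',np.median(P[235:250,295:315,2]))
# handle & blade
print('hand px',i[278,458],i[264,450],i[209,312],i[206,280],i[212,255], 'wood',i[300,200])
reg=(slice(240,300),slice(415,495))
mb=(i.max(2)-i.min(2)<25)&(i.max(2)>90)
c=big(mb,415,240,495,300); print('blade',rect(d,c,3),cv2.contourArea(c))
mh=(i.max(2)<95)
c=big(mh,415,240,495,300); print('handle',rect(d,c,22),cv2.contourArea(c))
im=cv2.cvtColor(d['img'],cv2.COLOR_RGB2BGR)
A=cv2.resize(im[190:260,235:360],(800,448),interpolation=cv2.INTER_CUBIC)[:,:400]
B=cv2.resize(im[235:305,405:505],(640,448),interpolation=cv2.INTER_CUBIC)
A=cv2.resize(im[190:290,240:360],(432,360),interpolation=cv2.INTER_CUBIC);B=cv2.resize(im[235:305,415:495],(366,320),interpolation=cv2.INTER_CUBIC)
o=np.zeros((360,800,3),np.uint8);o[:,:432]=A;o[:320,434:800]=B;cv2.imwrite('pics/crop1.png',o)
# others
for n,(u,v),z in [('pepper',(167,267),70),('onion',(356,173),30),('ramekin',(240,332),42),('bowl',(202,168),60),('jar',(462,340),100),('mill',(448,160),150),('pink',(392,335),10),('knife',(296,152),10)]: print(n,plane(d,[u,v],z)[0].round(0))
E
```

```text
board ((558.8438110351562, 11.12713623046875), (129.99049377441406, 200.40240478515625), 34.74177932739258) [[448.29998779296875, 56.400001525878906], [562.5, -108.30000305175781], [669.4000244140625, -34.20000076293945], [555.0999755859375, 130.5]] 3864.0
board z 22.129918013709585
hand px [66 38 24] [126 138 146] [118 121 124] [135 146 156] [52 50 36] wood [144 114  86]
blade ((483.58685302734375, -347.947509765625), (49.95168685913086, 121.35873413085938), 24.52890968322754) 896.0
handle ((447.8970642089844, -360.90863037109375), (27.13071632385254, 121.67179107666016), 24.493091583251953) 472.0
pepper [492. 345.  70.]
onion [ 723. -119.   30.]
ramekin [333. 173.  42.]
bowl [739. 266.  60.]
jar [ 304. -339.  100.]
mill [ 709. -323.  150.]
pink [ 316. -193.   10.]
knife [791.  34.  10.]
```

View pics/crop1.png

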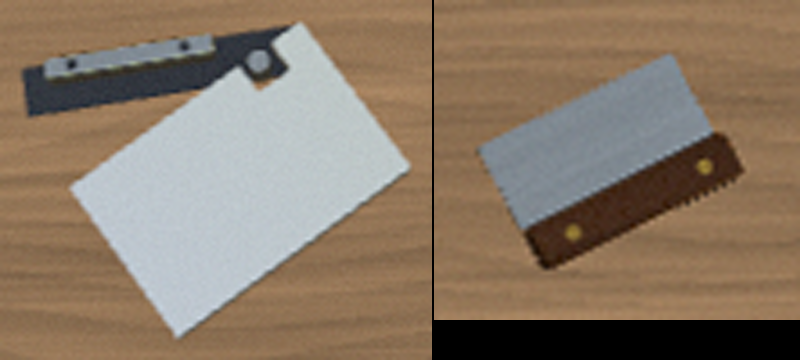

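The crop confirms it: dark wooden handle with brass rivets and a steel blade on the far side, centred at (455,271). The pin is at about (312,207), sitting in the notch. The bar's top runs from (253,209) to (299,202).

Run:
```python
from m import *
d=grab('top'); i=d['img'].astype(int)
m=(i.max(2)-i.min(2)<45)&(i[...,2]>=i[...,0]-3)&(i.min(2)>85)
c=big(m,240,190,303,220); r=rect(d,c,28); print('bar',r,cv2.contourArea(c),cv2.boundingRect(c))
for k in ((300,198,322,216),):
    c=big(m&(i.max(2)<165),*k); print('pin',rect(d,c,34),cv2.boundingRect(c),plane(d,[312,206.8],34)[0])
s=grab('scene'); i=s['img'].astype(int)
m=(i.max(2)-i.min(2)<45)&(i[...,2]>=i[...,0]-3)&(i.min(2)>85)
try:
  c=big(m,280,282,340,342); print('bar s',rect(s,c,28),cv2.boundingRect(c))
except Exception as e: print(e)
m=(i.min(2)>150); c=big(m,255,215,390,310); print('board s',rect(s,c,21))
```

```text
bar ((645.98681640625, 87.8253173828125), (12.636392593383789, 118.72686004638672), 7.484710693359375) 164.5 (252, 200, 47, 11)
pin ((637.9949951171875, -4.584715366363525), (12.55229663848877, 12.918561935424805), 88.70164489746094) (309, 204, 6, 6) [637.17809698  -5.82584705  34.        ]
bar s ((645.4732055664062, 90.08796691894531), (14.065957069396973, 119.60353088378906), 7.438296794891357) (287, 289, 46, 47)
board s ((558.361328125, 13.90753173828125), (130.91317749023438, 200.89256286621094), 34.66596221923828)
```

```bash
cat > go.py <<'E'
# print remaining shift (cm, current tool axes) and turn about tool z to world target x y z yaw(tool x)
import sys; from h import *
o=robot.get_obs(); T=rot(o['eef_rot']); p=np.array(o['position'])
X=T.as_matrix()[:,0]; yaw=np.arctan2(X[1],X[0]); t=np.array([float(a) for a in sys.argv[1:5]])
dy=(t[3]-yaw+np.pi)%(2*np.pi)-np.pi
f=T.inv().apply([0,0,-1])
print('pos',p.round(1),'yaw',round(yaw,3),'tilt',f.round(3),'F',np.round(o['ft_force'],1),'open',round(o['opening'],1),'grip',round(o['finger_force'],1),'t',o['time_s'],'q6',round(o['joints'][5],2))
print('lin cm in tool axes now',(T.inv().apply(t[:3]-p)/10).round(2),'| after turn',((rot(o['eef_rot'])*R.from_rotvec([0,0,-dy])).inv().apply(t[:3]-p)/10).round(2),'turn toolz',round(-dy,3))
E
python3 -m jog '[{"jaw":0,"linear":[-2.66,-3.07,0],"rotation":[0,0,0]},{"jaw":0,"linear":[-2.66,-3.07,0],"rotation":[0,0,0]},{"jaw":0,"linear":[-2.66,-3.07,0],"rotation":[0,0,0]},{"jaw":0,"linear":[-2.66,-3.07,0],"rotation":[0,0,0]},{"jaw":0,"linear":[-2.66,-3.07,0],"rotation":[0,0,0]},{"jaw":0,"linear":[-2.66,-3.07,0],"rotation":[0,0,0]},{"jaw":0,"linear":[-2.66,-3.07,0],"rotation":[0,0,0]},{"jaw":0,"linear":[-2.66,-3.07,0],"rotation":[0,0,0]}]'
python3 -m jog '[{"jaw":0,"linear":[-2.66,-3.07,0],"rotation":[0,0,0]},{"jaw":0,"linear":[-2.66,-3.07,0],"rotation":[0,0,0]},{"jaw":0,"linear":[-2.66,-3.07,0],"rotation":[0,0,0]},{"jaw":0,"linear":[-2.66,-3.07,0],"rotation":[0,0,0]},{"jaw":0,"linear":[-2.66,-3.07,0],"rotation":[0,0,0]},{"jaw":0,"linear":[-2.66,-3.07,0],"rotation":[0,0,0]},{"jaw":0,"linear":[-2.66,-3.07,0],"rotation":[0,0,0]},{"jaw":0,"linear":[-2.66,-3.07,0],"rotation":[0,0,0]}]'
python3 -m jog '[{"jaw":0,"linear":[0,0,0],"rotation":[0,0,0.14]},{"jaw":0,"linear":[0,0,0],"rotation":[0,0,0.14]},{"jaw":0,"linear":[0,0,0],"rotation":[0,0,0.14]},{"jaw":0,"linear":[0,0,0],"rotation":[0,0,0.14]},{"jaw":0,"linear":[0,0,0],"rotation":[0,0,0.14]},{"jaw":0,"linear":[0,0,0],"rotation":[0,0,0.14]},{"jaw":0,"linear":[0,0,0],"rotation":[0,0,0.14]},{"jaw":0,"linear":[0,0,0],"rotation":[0,0,0.14]}]'
python3 -m jog '[{"jaw":0,"linear":[0,0,0],"rotation":[0,0,0.14]},{"jaw":0,"linear":[0,0,0],"rotation":[0,0,0.14]},{"jaw":0,"linear":[0,0,0],"rotation":[0,0,0.14]},{"jaw":0,"linear":[0,0,0],"rotation":[0,0,0.14]},{"jaw":0,"linear":[0,0,0],"rotation":[0,0,0.14]},{"jaw":0,"linear":[0,0,0],"rotation":[0,0,0.14]},{"jaw":0,"linear":[0,0,0],"rotation":[0,0,0.14]},{"jaw":0,"linear":[0,0,0],"rotation":[0,0,0.14]}]'
python3 go.py 445.3 -0.7 24 0.606
```

```text
time_s: 1.05
position: [317.5, 296.2, 248.4]
eef_rot: [0.0, 0.152, 0.988, 0.0]
ft_force: [1.3, -1.0, 0.6]
opening: -0.5
finger_force: 0.0
time_s: 1.85
position: [446.6, -2.2, 248.5]
eef_rot: [0.0, 0.152, 0.988, 0.0]
ft_force: [0.4, 0.6, 0.5]
opening: -0.3
finger_force: 0.0
time_s: 2.65
position: [446.1, -0.5, 248.3]
eef_rot: [0.0, 0.656, 0.755, 0.0]
ft_force: [0.4, 0.3, 0.1]
opening: -0.3
finger_force: 0.0
time_s: 3.45
position: [446.1, -0.5, 248.3]
eef_rot: [-0.0, 0.957, 0.291, -0.0]
ft_force: [-0.2, 0.3, -0.8]
opening: 0.1
finger_force: 0.0
pos [446.1  -0.5 248.3] yaw 0.59 tilt [0. 0. 1.] F [-0.2  0.3 -0.8] open 0.1 grip 0.0 t 3.45 q6 0.88
lin cm in tool axes now [-0.07 -0.03 22.43] | after turn [-0.07 -0.03 22.43] turn toolz -0.016
```

```bash
python3 -m jog '[{"jaw":0,"linear":[0,0,4],"rotation":[0,0,-0.016]},{"jaw":0,"linear":[0,0,4],"rotation":[0,0,0]},{"jaw":0,"linear":[0,0,4],"rotation":[0,0,0]},{"jaw":0,"linear":[0,0,4],"rotation":[0,0,0]},{"jaw":0,"linear":[0,0,3.4],"rotation":[0,0,0]},{"jaw":0,"linear":[0,0,2],"rotation":[0,0,0]},{"jaw":0,"linear":[0,0,1],"rotation":[0,0,0]},{"jaw":0,"linear":[0,0,0],"rotation":[0,0,0]}]'
python3 -m jog '[{"jaw":0,"linear":[0.8,0,0],"rotation":[0,0,0]},{"jaw":0,"linear":[0.6,0,0],"rotation":[0,0,0]},{"jaw":0,"linear":[0.4,0,0],"rotation":[0,0,0]},{"jaw":0,"linear":[0.2,0,0],"rotation":[0,0,0]}]'
python3 - <<'E'
from m import *
d=grab('top','push0.png'); im=cv2.imread('pics/push0.png')
cv2.imwrite('pics/p0.png',cv2.resize(im[170:320,220:420],(800,600),interpolation=cv2.INTER_CUBIC))
E
python3 go.py 445.3 -0.7 24 0.606
```

```text
time_s: 4.25
position: [445.1, -0.5, 23.2]
eef_rot: [-0.001, 0.954, 0.301, -0.001]
ft_force: [-0.2, 0.8, -0.1]
opening: 0.4
finger_force: 0.0
time_s: 4.65
position: [464.2, 11.3, 25.4]
eef_rot: [0.0, 0.953, 0.301, 0.001]
ft_force: [0.2, -0.1, -0.0]
opening: -0.2
finger_force: 0.0
pos [464.   11.3  25.1] yaw 0.612 tilt [-0.002 -0.001  1.   ] F [ 0.1  0.3 -0.2] open 0.1 grip 0.0 t 4.7 q6 0.89
lin cm in tool axes now [-2.22 -0.09  0.11] | after turn [-2.22 -0.08  0.11] turn toolz 0.006
```

View pics/p0.png

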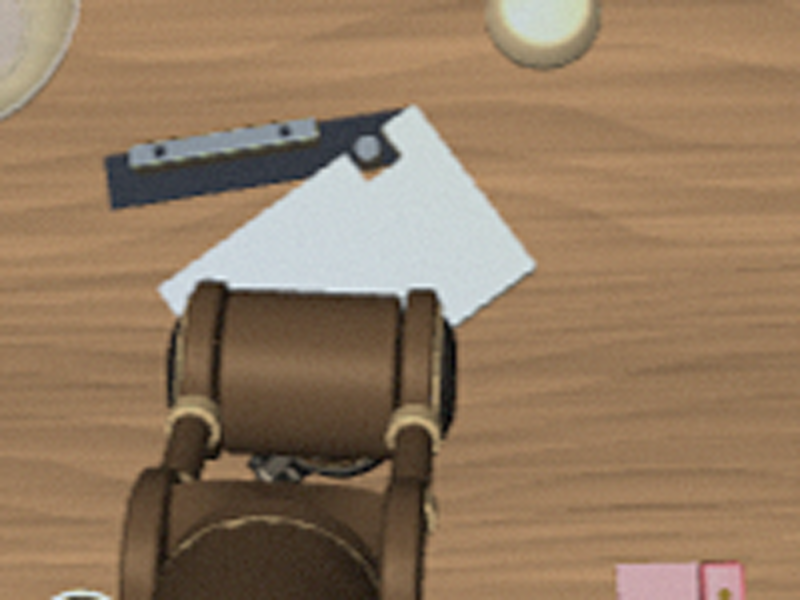

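The board hasn't moved: notch on the pin at crop (367,150), arm hiding the contact. I'll start the arc.

```bash
python3 -m jog '[{"jaw":0,"linear":[0.3,0,0],"rotation":[0,0,0]},{"jaw":0,"linear":[0.46,-0.5,0],"rotation":[0,0,0.04]},{"jaw":0,"linear":[0.46,-0.5,0],"rotation":[0,0,0.04]},{"jaw":0,"linear":[0.46,-0.5,0],"rotation":[0,0,0.04]},{"jaw":0,"linear":[0.46,-0.5,0],"rotation":[0,0,0.04]}]'
cat > see.py <<'E'
import sys; from m import *
for n,box in (('top',(235,185,375,300)),('scene',(245,215,400,320))):
    d=grab(n); i=d['img'].astype(int); m=(i.min(2)>150)
    try:
        c=big(m,*box); r=rect(d,c,21); print(n,np.round(r[0],1),np.round(r[1],1),round(r[2],2))
    except Exception as e: print(n,e)
E
python3 see.py; python3 go.py 495 93 24 0.13
```

```text
time_s: 5.2
position: [469.0, 39.0, 23.9]
eef_rot: [0.0, 0.975, 0.223, -0.001]
ft_force: [-1.2, -3.0, -0.0]
opening: -0.2
finger_force: 1.2
top [563.6  20.1] [130.  200.7] 27.53
scene [563.1  23.1] [130.8 201.5] 27.12
pos [469.3  39.7  24. ] yaw 0.452 tilt [0.002 0.001 1.   ] F [-1.4  1.1 -0.5] open 0.2 grip 0.4 t 5.3 q6 1.11
lin cm in tool axes now [ 4.64 -3.68 -0.01] | after turn [ 3.24 -4.96 -0.01] turn toolz 0.322
```

```bash
python3 -m jog '[{"jaw":0,"linear":[0.46,-0.5,0],"rotation":[0,0,0.04]},{"jaw":0,"linear":[0.46,-0.5,0],"rotation":[0,0,0.04]},{"jaw":0,"linear":[0.46,-0.5,0],"rotation":[0,0,0.04]},{"jaw":0,"linear":[0.46,-0.5,0],"rotation":[0,0,0.04]},{"jaw":0,"linear":[0.46,-0.5,0],"rotation":[0,0,0.04]},{"jaw":0,"linear":[0.46,-0.5,0],"rotation":[0,0,0.04]}]'
python3 see.py; python3 go.py 495.8 94 24 0.13
```

```text
time_s: 5.9
position: [484.3, 76.3, 23.8]
eef_rot: [0.0, 0.994, 0.106, -0.002]
ft_force: [-1.4, -3.2, 1.1]
opening: -0.1
finger_force: 1.2
top [573.4  34.3] [130.  201.2] 15.0
scene [573.3  37.4] [131.4 201.6] 14.35
pos [485.   77.1  23.9] yaw 0.213 tilt [0.002 0.    1.   ] F [-1.1  0.1 -0. ] open 0.3 grip 0.6 t 6.0 q6 1.43
lin cm in tool axes now [ 1.41 -1.42 -0.01] | after turn [ 1.29 -1.54 -0.01] turn toolz 0.083
```

```bash
python3 -m jog '[{"jaw":0,"linear":[0.5,-0.3,0],"rotation":[0,0,0.03]},{"jaw":0,"linear":[0.5,-0.3,0],"rotation":[0,0,0.03]},{"jaw":0,"linear":[0.4,-0.2,0],"rotation":[0,0,0.023]}]'
python3 see.py; python3 go.py 495.8 94 24 0.13
```

```text
time_s: 6.3
position: [491.0, 86.2, 23.1]
eef_rot: [0.001, 0.998, 0.065, -0.008]
ft_force: [-14.5, -3.2, 10.0]
opening: 0.1
finger_force: 6.6
top [577.5  38.2] [129.8 201.1] 11.6
scene [585.3  42.4] [147.  201.3] 11.23
pos [491.5  86.6  23.1] yaw 0.13 tilt [0.015 0.001 1.   ] F [-11.2  -1.1   8.9] open -0.2 grip 5.6 t 6.4 q6 1.53
lin cm in tool axes now [ 0.53 -0.67 -0.1 ] | after turn [ 0.52 -0.67 -0.1 ] turn toolz 0.0
```

```bash
python3 -m jog '[{"jaw":0,"linear":[0.3,-0.2,0],"rotation":[0,0,0]},{"jaw":0,"linear":[0.3,-0.2,0],"rotation":[0,0,0]}]'
python3 see.py; python3 go.py 495.8 94 24 0.13
```

```text
time_s: 6.6
position: [493.7, 90.2, 22.6]
eef_rot: [0.001, 0.998, 0.066, -0.011]
ft_force: [-18.3, -6.5, 15.1]
opening: 0.1
finger_force: 9.6
top [578.9  39.7] [129.8 200.9] 10.22
scene [585.   43.8] [144.9 201.8] 9.96
pos [493.7  90.4  22.7] yaw 0.132 tilt [ 0.022 -0.     1.   ] F [-16.1  -4.3  13.9] open 0.1 grip 8.4 t 6.7 q6 1.54
lin cm in tool axes now [ 0.25 -0.33 -0.14] | after turn [ 0.25 -0.33 -0.14] turn toolz 0.002
```

```bash
python3 -m jog '[{"jaw":0,"linear":[0.3,-0.25,-0.1],"rotation":[0,0,0]},{"jaw":0,"linear":[0.3,-0.25,-0.1],"rotation":[0,0,0]},{"jaw":0,"linear":[0.2,-0.1,0],"rotation":[0,0,0]}]'
python3 see.py; python3 go.py 495.8 94 24 0.13
```

```text
time_s: 7.0
position: [496.6, 96.9, 22.7]
eef_rot: [0.001, 0.998, 0.066, -0.016]
ft_force: [-21.6, -8.3, 13.8]
opening: -0.6
finger_force: 11.4
top [579.3  42.9] [129.8 200.7] 7.55
scene [584.6  46.4] [141.9 201.8] 7.44
pos [496.6  96.9  22.7] yaw 0.131 tilt [ 0.031 -0.     1.   ] F [-19.6  -5.2  10.8] open 0.1 grip 10.1 t 7.1 q6 1.55
lin cm in tool axes now [-0.12  0.27 -0.12] | after turn [-0.12  0.27 -0.12] turn toolz 0.001
```

```bash
python3 -m jog '[{"jaw":0,"linear":[-0.5,0.2,0],"rotation":[0,0,0]},{"jaw":0,"linear":[-0.8,0,0],"rotation":[0,0,0]},{"jaw":0,"linear":[-1.5,0,0],"rotation":[0,0,0]},{"jaw":0,"linear":[-2,0,-2],"rotation":[0,0,0]},{"jaw":0,"linear":[0,0,-4],"rotation":[0,0,0]},{"jaw":0,"linear":[0,0,-5],"rotation":[0,0,0]},{"jaw":0,"linear":[0,0,-5],"rotation":[0,0,0]},{"jaw":0,"linear":[0,0,-5],"rotation":[0,0,0]}]'
python3 see.py; python3 go.py 448 -360 250 1.998
```

```text
time_s: 7.9
position: [463.9, 90.7, 239.1]
eef_rot: [-0.0, 0.998, 0.065, 0.002]
ft_force: [1.7, 0.0, -1.2]
opening: 0.0
finger_force: 0.0
top [579.3  42.9] [129.8 200.7] 7.55
scene [584.5  46.5] [141.9 201.6] 7.43
pos [470.   91.4 245.6] yaw 0.13 tilt [-0.021 -0.001  1.   ] F [0.3 0.4 0.2] open 0.1 grip 0.0 t 8.0 q6 1.54
lin cm in tool axes now [-8.01 44.48 -0.58] | after turn [-40.18 -20.7   -0.58] turn toolz -1.868
```

```bash
python3 -m jog '[{"jaw":1,"linear":[-1,4.45,0],"rotation":[0,0,0]},{"jaw":1,"linear":[-1,4.45,0],"rotation":[0,0,0]},{"jaw":1,"linear":[-1,4.45,0],"rotation":[0,0,0]},{"jaw":1,"linear":[-1,4.45,0],"rotation":[0,0,0]},{"jaw":1,"linear":[-1,4.45,0],"rotation":[0,0,0]},{"jaw":1,"linear":[-1,4.45,0],"rotation":[0,0,0]},{"jaw":1,"linear":[-1,4.45,0],"rotation":[0,0,0]},{"jaw":1,"linear":[-1,4.45,0],"rotation":[0,0,0]}]' >/dev/null
python3 -m jog '[{"jaw":1,"linear":[0,4.45,0],"rotation":[0,0,0]},{"jaw":1,"linear":[0,4.45,0],"rotation":[0,0,0]},{"jaw":1,"linear":[0,0,0],"rotation":[0,0,-0.1437]},{"jaw":1,"linear":[0,0,0],"rotation":[0,0,-0.1437]},{"jaw":1,"linear":[0,0,0],"rotation":[0,0,-0.1437]},{"jaw":1,"linear":[0,0,0],"rotation":[0,0,-0.1437]},{"jaw":1,"linear":[0,0,0],"rotation":[0,0,-0.1437]},{"jaw":1,"linear":[0,0,0],"rotation":[0,0,-0.1437]}]' >/dev/null
python3 -m jog '[{"jaw":1,"linear":[0,0,0],"rotation":[0,0,-0.1437]},{"jaw":1,"linear":[0,0,0],"rotation":[0,0,-0.1437]},{"jaw":1,"linear":[0,0,0],"rotation":[0,0,-0.1437]},{"jaw":1,"linear":[0,0,0],"rotation":[0,0,-0.1437]},{"jaw":1,"linear":[0,0,0],"rotation":[0,0,-0.1437]},{"jaw":1,"linear":[0,0,0],"rotation":[0,0,-0.1437]},{"jaw":1,"linear":[0,0,0],"rotation":[0,0,-0.1437]},{"jaw":1,"linear":[0,0,0],"rotation":[0,0,0]}]' >/dev/null
python3 go.py 448 -360 250 1.998
python3 - <<'E'
from m import *
d=grab('wrist','w1.png'); print(d['origin'],d['fovy'],d['cx'],d['cy'],d['k1'])
E
```

```text
pos [ 441.1 -361.1  236. ] yaw 1.997 tilt [ 0.001 -0.     1.   ] F [ 0.7 -0.1  0.7] open 85.5 grip 0.0 t 10.4 q6 -1.19
lin cm in tool axes now [-0.19  0.67 -1.4 ] | after turn [-0.19  0.67 -1.4 ] turn toolz -0.001
[ 413.12376235 -297.97278148  361.54164065] 60.457050386511966 316.060982667439 240.0788922853568 -0.018737079738038023
```

View pics/w1.png

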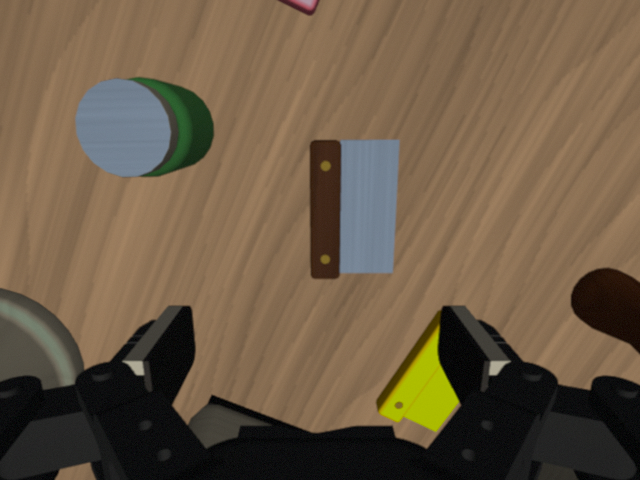

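Wrist view: the handle at (325,208) stands almost upright in the picture, with the blade on its right (370,205). The jar (125,130) and yellow scraper (420,380) are clear of the fingers.

Run:
```python
from m import *
d=grab('wrist'); i=d['img'].astype(int)
c=big(i.max(2)<110,290,125,345,290); r=rect(d,c,22); print('handle',r)
c=big((i.max(2)-i.min(2)<70)&(i[...,2]>i[...,0]+5)&(i[...,2]>90),335,130,410,285); print('blade',rect(d,c,3)); print(d['img'][200,370])
print(cloud(d)[200:215,320:330,2].mean(),cloud(d)[195:215,360:380,2].mean(),cloud(d)[300:330,280:380,2].mean())
```

```text
handle ((449.4850769042969, -360.896728515625), (26.476917266845703, 119.19647216796875), 24.698999404907227)
blade ((484.3855285644531, -345.8162536621094), (49.565826416015625, 119.12649536132812), 24.603572845458984)
[119 134 150]
24.36289596705141 3.0939728253135406 1.5220342151603212
```

```bash
python3 -m jog '[{"jaw":1,"linear":[-0.33,0.77,4],"rotation":[0,0,-0.004]},{"jaw":1,"linear":[0,0,4],"rotation":[0,0,0]},{"jaw":1,"linear":[0,0,4],"rotation":[0,0,0]},{"jaw":1,"linear":[0,0,4],"rotation":[0,0,0]},{"jaw":1,"linear":[0,0,2.5],"rotation":[0,0,0]},{"jaw":1,"linear":[0,0,1.5],"rotation":[0,0,0]},{"jaw":1,"linear":[0,0,0],"rotation":[0,0,0]},{"jaw":1,"linear":[0,0,0],"rotation":[0,0,0]}]'
python3 go.py 449.5 -360.9 20.5 2.001
```

```text
time_s: 11.3
position: [450.2, -361.2, 37.1]
eef_rot: [0.001, 0.54, 0.842, -0.0]
ft_force: [0.1, 1.9, -0.1]
opening: 85.2
finger_force: 0.0
pos [ 450.2 -361.2   37.1] yaw 2.0 tilt [ 0.002 -0.001  1.   ] F [ 0.1  1.9 -0.1] open 85.2 grip 0.0 t 11.3 q6 -1.18
lin cm in tool axes now [ 0.06 -0.05  1.66] | after turn [ 0.06 -0.05  1.66] turn toolz -0.001
```

```bash
python3 -m jog '[{"jaw":0.45,"linear":[0.06,-0.05,0.6],"rotation":[0,0,0]},{"jaw":0.45,"linear":[0,0,0.6],"rotation":[0,0,0]},{"jaw":0.45,"linear":[0,0,0.4],"rotation":[0,0,0]},{"jaw":0.45,"linear":[0,0,0],"rotation":[0,0,0]},{"jaw":0.45,"linear":[0,0,0],"rotation":[0,0,0]}]'
python3 -m jog '[{"jaw":0,"linear":[0,0,0],"rotation":[0,0,0]},{"jaw":0,"linear":[0,0,0],"rotation":[0,0,0]},{"jaw":0,"linear":[0,0,0],"rotation":[0,0,0]},{"jaw":0,"linear":[0,0,0],"rotation":[0,0,0]},{"jaw":0,"linear":[0,0,0],"rotation":[0,0,0]}]'
python3 go.py 449.5 -360.9 20.5 2.001
```

```text
time_s: 11.8
position: [448.7, -360.2, 20.3]
eef_rot: [-0.0, 0.54, 0.842, -0.0]
ft_force: [0.1, 0.1, 0.2]
opening: 38.5
finger_force: 0.0
time_s: 12.3
position: [449.1, -360.5, 20.7]
eef_rot: [0.0, 0.54, 0.842, -0.0]
ft_force: [-0.2, 0.5, 3.7]
opening: 24.9
finger_force: 61.4
pos [ 449.1 -360.5   20.7] yaw 2.001 tilt [ 0.001 -0.     1.   ] F [-0.2  0.5  3.7] open 24.9 grip 61.4 t 12.3 q6 -1.18
lin cm in tool axes now [-0.05  0.02  0.02] | after turn [-0.05  0.02  0.02] turn toolz -0.0
```

```bash
python3 -m jog '[{"jaw":0,"linear":[0,0,-1],"rotation":[0,0,0]},{"jaw":0,"linear":[0,0,-2],"rotation":[0,0,0]},{"jaw":0,"linear":[0,0,-3],"rotation":[0,0,0]},{"jaw":0,"linear":[0,0,-3],"rotation":[0,0,0]},{"jaw":0,"linear":[0,0,-3],"rotation":[0,0,0]},{"jaw":0,"linear":[0,0,-1],"rotation":[0,0,0]},{"jaw":0,"linear":[0,0,0],"rotation":[0,0,0.1]},{"jaw":0,"linear":[0,0,0],"rotation":[0,0,0.1]}]'
python3 -m jog '[{"jaw":0,"linear":[0,0,0],"rotation":[0,0,0.099]},{"jaw":0,"linear":[0,0,0],"rotation":[0,0,0]}]'
python3 go.py 554.5 39.6 150 1.702
```

```text
time_s: 13.1
position: [448.3, -359.8, 150.1]
eef_rot: [-0.0, 0.623, 0.782, -0.0]
ft_force: [-0.9, 0.5, -0.8]
opening: 24.4
finger_force: 61.0
time_s: 13.3
position: [447.9, -359.4, 149.1]
eef_rot: [-0.001, 0.659, 0.752, 0.0]
ft_force: [-0.4, 0.6, -0.6]
opening: 24.7
finger_force: 61.0
pos [ 447.9 -359.4  149.1] yaw 1.702 tilt [-0.002  0.002  1.   ] F [-0.4  0.6 -0.6] open 24.7 grip 61.0 t 13.3 q6 -0.88
lin cm in tool axes now [38.17 15.79 -0.04] | after turn [38.17 15.79 -0.04] turn toolz 0.0
```

```bash
python3 -m jog '[{"jaw":0,"linear":[1.5,0.6,0],"rotation":[0,0,0]},{"jaw":0,"linear":[3.2,1.33,0],"rotation":[0,0,0]},{"jaw":0,"linear":[3.2,1.33,0],"rotation":[0,0,0]},{"jaw":0,"linear":[3.2,1.33,0],"rotation":[0,0,0]},{"jaw":0,"linear":[3.2,1.33,0],"rotation":[0,0,0]},{"jaw":0,"linear":[3.2,1.33,0],"rotation":[0,0,0]},{"jaw":0,"linear":[3.2,1.33,0],"rotation":[0,0,0]},{"jaw":0,"linear":[3.2,1.33,0],"rotation":[0,0,0]}]' >/dev/null
python3 -m jog '[{"jaw":0,"linear":[3.2,1.33,0],"rotation":[0,0,0]},{"jaw":0,"linear":[3.2,1.33,0],"rotation":[0,0,0]},{"jaw":0,"linear":[3.2,1.33,0],"rotation":[0,0,0]},{"jaw":0,"linear":[3.2,1.33,0],"rotation":[0,0,0]},{"jaw":0,"linear":[1.5,0.6,0],"rotation":[0,0,0]},{"jaw":0,"linear":[0,0,0],"rotation":[0,0,0]}]' >/dev/null
python3 go.py 554.5 39.6 50 1.702
python3 -c "from h import *; grab('wrist','w2.png')"
```

```text
pos [555.4  41.8 149.9] yaw 1.707 tilt [-0.     0.001  1.   ] F [ 0.2 -0.9 -1.2] open 24.9 grip 61.0 t 14.7 q6 -0.14
lin cm in tool axes now [-0.21 -0.11  9.99] | after turn [-0.21 -0.11  9.99] turn toolz 0.005
```

View pics/w2.png

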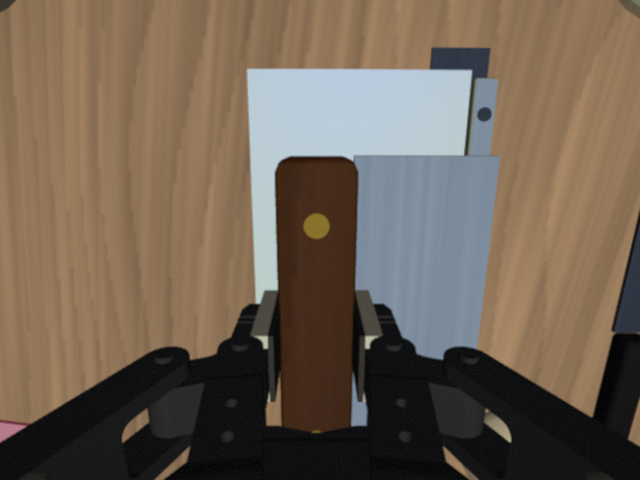

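The scraper hangs level and square to the board. The board's left end runs from (248,70) to (470,70), and the bar is alongside at (485,115). I'll check the fit from here while I'm close.

Run:
```python
from m import *
d=grab('wrist'); i=d['img'].astype(int)
m=(i.min(2)>150)
pts={}
L=[];Rr=[];B=[]
for v in range(85,146,5):
    u=np.where(m[v,230:500])[0]+230; L.append([u[0]-.5,v]); 
    Rr.append([u[u<478][-1]+.5,v])
    g=i[v,470:510].sum(1); B.append((v,[int(x) for x in g[:14]]))
T=[[u,np.where(m[50:120,u])[0][0]+49.5] for u in range(270,460,10)]
def fit(p):
    vx,vy,x,y=cv2.fitLine(plane(d,p,21)[:,:2].astype(np.float32),cv2.DIST_HUBER,0,.01,.01).ravel(); a=np.degrees(np.arctan2(vy,vx)); return a,(x,y)
for n,p in (('near',L),('far',Rr),('end',T)): print(n,fit(p))
print(B[0],B[6])
# bar face: near edge of steel top at z=28
E=[[np.where((i[v,472:500,2]>i[v,472:500,0]+8)&(i[v,472:500].min(1)>90))[0][0]+471.5,v] for v in range(90,146,5)]
print('bar edge',plane(d,E,28)[[0,-1]].round(1), 'board far', plane(d,Rr,21)[[0,-1]].round(1))
```

```text
near (np.float32(-82.57615), (np.float32(505.48956), np.float32(111.88424)))
far (np.float32(-82.20418), (np.float32(634.5989), np.float32(126.93231)))
end (np.float32(7.7653656), (np.float32(559.84705), np.float32(143.21735)))
(85, [572, 464, 259, 143, 171, 253, 337, 386, 405, 422, 427, 430, 430, 426]) (115, [143, 167, 249, 336, 389, 410, 423, 423, 416, 346, 227, 165, 168, 174])
bar edge [[633.9 139.5  28. ]
 [638.1 109.2  28. ]] board far [[632.2 142.5  21. ]
 [637.1 108.7  21. ]]
```

```bash
python3 -m jog '[{"jaw":0,"linear":[-0.07,-0.05,3],"rotation":[0,0,0.004]},{"jaw":0,"linear":[0,0,3],"rotation":[0,0,0]},{"jaw":0,"linear":[0,0,2.5],"rotation":[0,0,0]},{"jaw":0,"linear":[0,0,1.3],"rotation":[0,0,0]},{"jaw":0,"linear":[0,0,0.5],"rotation":[0,0,0]},{"jaw":0,"linear":[0,0,0],"rotation":[0,0,0]},{"jaw":0,"linear":[0,0,0],"rotation":[0,0,0]}]'
python3 go.py 554.8 41 42 1.702
```

```text
time_s: 15.5
position: [556.5, 38.1, 48.4]
eef_rot: [0.001, 0.661, 0.75, 0.001]
ft_force: [-0.2, 0.2, -1.4]
opening: 25.0
finger_force: 61.0
pos [556.5  38.1  48.4] yaw 1.698 tilt [ 0.    -0.002  1.   ] F [-0.2  0.2 -1.4] open 25.0 grip 61.0 t 15.5 q6 -0.14
lin cm in tool axes now [ 0.31 -0.14  0.64] | after turn [ 0.31 -0.13  0.64] turn toolz -0.004
```

```bash
python3 -m jog '[{"jaw":0,"linear":[0.25,-0.13,0.2],"rotation":[0,0,-0.004]},{"jaw":0,"linear":[0,0,0.15],"rotation":[0,0,0]},{"jaw":0,"linear":[0,0,0.1],"rotation":[0,0,0]},{"jaw":0,"linear":[0,0,0],"rotation":[0,0,0]}]'
python3 go.py 554.8 41 42 1.702
```

```text
time_s: 15.9
position: [553.7, 40.9, 42.9]
eef_rot: [0.0, 0.659, 0.752, 0.0]
ft_force: [-0.1, -0.5, -0.4]
opening: 24.3
finger_force: 61.0
pos [553.7  40.9  42.9] yaw 1.702 tilt [ 0. -0.  1.] F [-0.1 -0.5 -0.4] open 24.3 grip 61.0 t 15.9 q6 -0.14
lin cm in tool axes now [-0.01  0.11  0.09] | after turn [-0.01  0.11  0.09] turn toolz 0.0
```

```bash
python3 -m jog '[{"jaw":0,"linear":[0,0.1,0.07],"rotation":[0,0,0]},{"jaw":0,"linear":[0,0,0.05],"rotation":[0,0,0]},{"jaw":0,"linear":[0,0,0],"rotation":[0,0,0]}]'
python3 go.py 554.8 41 42 1.702
```

```text
time_s: 16.2
position: [555.0, 40.9, 41.7]
eef_rot: [0.0, 0.659, 0.752, 0.0]
ft_force: [-1.0, 0.1, -0.5]
opening: 24.5
finger_force: 61.1
pos [555.   40.9  41.7] yaw 1.702 tilt [ 0. -0.  1.] F [-1.   0.1 -0.5] open 24.5 grip 61.1 t 16.2 q6 -0.14
lin cm in tool axes now [ 0.01 -0.02 -0.03] | after turn [ 0.01 -0.02 -0.03] turn toolz -0.0
```

```bash
python3 -m jog '[{"jaw":0,"linear":[0,0,0.06],"rotation":[0,0,0]},{"jaw":0,"linear":[0,0,0],"rotation":[0,0,0]}]'; python3 -m jog '[{"jaw":0,"linear":[0,0,0.06],"rotation":[0,0,0]},{"jaw":0,"linear":[0,0,0],"rotation":[0,0,0]}]'
```

```text
time_s: 16.4
position: [555.1, 41.0, 41.7]
eef_rot: [0.0, 0.659, 0.752, 0.0]
ft_force: [-1.5, -0.4, 4.4]
opening: 24.9
finger_force: 61.8
time_s: 16.6
position: [555.1, 41.0, 41.7]
eef_rot: [0.0, 0.659, 0.752, 0.0]
ft_force: [-2.7, -0.6, 9.3]
opening: 24.7
finger_force: 62.3
```

```bash
python3 -m jog '[{"jaw":0,"linear":[0,0,-0.06],"rotation":[0,0,0]},{"jaw":0.45,"linear":[0,0,0],"rotation":[0,0,0]},{"jaw":0.45,"linear":[0,0,0],"rotation":[0,0,0]},{"jaw":0.5,"linear":[0,0,0],"rotation":[0,0,0]},{"jaw":0.5,"linear":[0,0,0],"rotation":[0,0,0]}]'
python3 -m jog '[{"jaw":0.5,"linear":[0,0,-1],"rotation":[0,0,0]},{"jaw":0.5,"linear":[0,0,-2],"rotation":[0,0,0]},{"jaw":0.5,"linear":[0,0,-4],"rotation":[0,0,0]},{"jaw":0.5,"linear":[0,0,-5],"rotation":[0,0,0]},{"jaw":0.5,"linear":[0,0,-5],"rotation":[0,0,0]},{"jaw":0.5,"linear":[-4,-2,-3],"rotation":[0,0,0]},{"jaw":0.5,"linear":[-4,-2,0],"rotation":[0,0,0]},{"jaw":0.5,"linear":[-4,-2,0],"rotation":[0,0,0]}]'
python3 -m jog '[{"jaw":0.5,"linear":[-4,-2,0],"rotation":[0,0,0]},{"jaw":0.5,"linear":[-4,-2,0],"rotation":[0,0,0]},{"jaw":0.5,"linear":[-4,-2,0],"rotation":[0,0,0]},{"jaw":0.5,"linear":[-4,-2,0],"rotation":[0,0,0]},{"jaw":0.5,"linear":[-2,-2,0],"rotation":[0,0,0]},{"jaw":0.5,"linear":[0,0,0],"rotation":[0,0,0]}]'
python3 - <<'E'
from m import *
d=grab('top','t9.png'); im=cv2.imread('pics/t9.png'); cv2.imwrite('pics/t9c.png',cv2.resize(im[140:290,200:400],(800,600),interpolation=cv2.INTER_CUBIC))
i=d['img'].astype(int)
c=big(i.min(2)>150,235,185,375,300); print('board',rect(d,c,21))
c=big(i.max(2)<95,255,215,350,275); print('handle',rect(d,c,43))
P=cloud(d); print(P[236:246,300:306,2].round(0)[::3])
E
```

```text
time_s: 17.1
position: [554.6, 40.9, 40.7]
eef_rot: [-0.0, 0.659, 0.752, -0.0]
ft_force: [0.7, -0.2, -0.5]
opening: 42.6
finger_force: 0.0
time_s: 17.9
position: [512.6, -84.0, 241.7]
eef_rot: [0.002, 0.659, 0.753, 0.001]
ft_force: [1.2, -0.3, 0.1]
opening: 43.2
finger_force: 0.0
time_s: 18.5
position: [434.6, -277.2, 239.5]
eef_rot: [0.0, 0.661, 0.75, -0.001]
ft_force: [0.4, -0.2, -0.4]
opening: 42.9
finger_force: 0.0
board ((579.3041381835938, 43.208106994628906), (129.7581787109375, 201.29339599609375), 7.541197776794434)
handle ((553.0865478515625, 37.48863983154297), (27.100482940673828, 117.17007446289062), 7.8875298500061035)
[[45. 43. 42. 41. 50. 45.]
 [43. 43. 46. 47. 46. 44.]
 [42. 41. 40. 43. 45. 41.]
 [23. 23. 24. 25. 18. 24.]]
```

View pics/t9c.png

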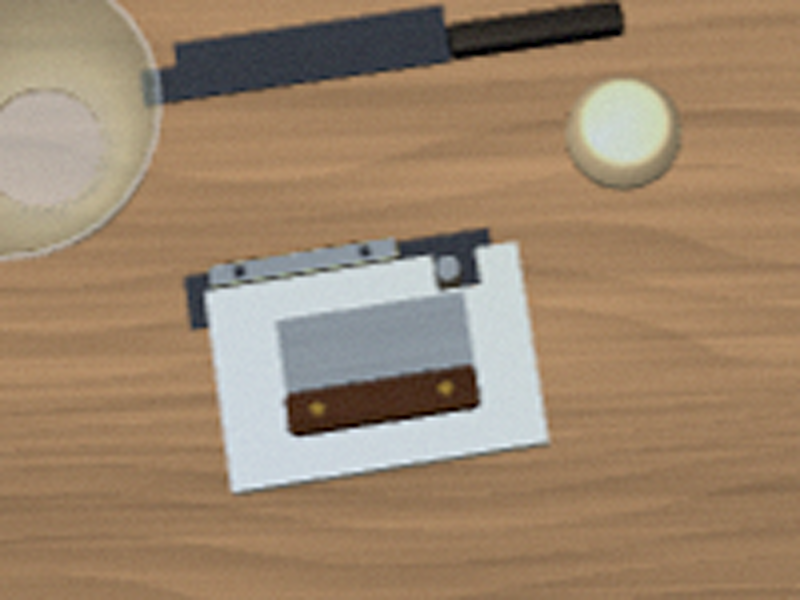

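The board lies flush along the bar (305,262) with the notch on the pin (449,268). The scraper is flat in the middle of the board, its handle (383,400) along the length. Its measured centre is within about 3 mm of the board's middle, so I'm handing in.

```bash
python3 -c "from h import *; print(robot.sign_off())"
```

```text
the job is handed in; nothing more can be done
None
```

The job is handed in: the board lies flush along the stop bar with its notch on the pin, and the scraper lies flat in the middle of the board with its handle along the length.

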